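# Shut and latch the tester's service case

### The job

The battery tester's service case stands open on the bench. Using only pushes of the fingers, tip the lid over and bring it fully shut without letting it slam, then flip up both latches on the front until they lie flat against the case. Do not pinch the lid or latches, nor lift the case or shove it along, and leave everything around it as it is.

Things in the scene. Friction and masses are not known exactly. Their poses are not given: they have to be found in the camera images.
- case: the service case of the battery tester: grey moulded plastic, loose on the bench, 3 to 4.5 kg with the tester in its foam, 200 mm deep (its x) by 330 mm long (its y), lower shell 85 mm high, 125 mm high when shut. Origin: centre of its underside. Its x axis points from the front (the long side with the two latches and the folded handle) to the hinge side; z up. The folded carrying handle lies on the front between the latches, 15 to 55 mm above the bench, and sticks out 19 mm
- lid (a joint): angle of the lid in rad: 0 fully shut, 1.57 straight up, 2.1 leaning right back on its stop. Starts at 1.65 to 2.0. Friction hinges: the lid stays where it is left and takes about 3 to 5 N at its free edge to swing
- lid_hinge (a point): middle of the lid's hinge line, which runs along the case's y axis; 100 mm behind the centre of the case (+x), 85 mm above the bench
- lid_edge (a point): middle of the lid's free edge, on its outer face. The lid is a tray 200 mm from hinge to free edge, 330 mm long, 40 mm deep; when shut its outer face is 40 mm above the hinge line, when open that face looks back, away from the latches
- latch_left (a joint): angle of the latch flap at +80 mm along the case's y axis, in rad: 0 shut (pointing straight up, flat on the front of the case, its end over the lid's lower rim), 1.57 sticking straight out. Starts at 0.35 to 0.75. Stiff: stays where it is left, takes 1.5 to 3 N at its end, and flips most easily with a push that goes up as well as in
- latch_right (a joint): the same for the flap at -80 mm along the case's y axis
- latch_left_tip (a point): middle of the free end of the left flap, on its outer face. The flap is black, 40 mm wide, 45 mm long, 5 mm thick, with a 4 mm lip across the outside of its free end
- latch_right_tip (a point): the same point of the right flap
- latch_left_hinge (a point): hinge of the left flap: on the front of the case, 105 mm in front of its centre (-x), 60 mm above the bench. Shut, the flap's outer face is 5 mm farther out
- latch_right_hinge (a point): the same point of the right flap
- tin: bystander, to be left alone: a low round tin, 66 mm across, 50 mm high, standing just in front of the case between the two latches. Origin: centre of its underside
- spray_can: bystander, to be left alone: an aerosol can with a white cap, 54 mm across, 188 mm high, standing behind the case (hinge side). Origin: centre of its underside
- screwdriver: bystander, to be left alone: a screwdriver, 200 mm long, lying in front of the case beyond the tin. Origin: centre of its underside
- castor: bystander, to be left alone: a castor standing on its 75 mm square mounting plate with the wheel up, 132 mm high. Origin: centre of its underside
- drive_wheel: bystander, to be left alone: a machine wheel lying flat, 170 mm across, 50 mm high with its hub. Origin: centre of its underside
- battery: bystander, to be left alone: a black 12 V battery, 65 x 151 mm, 104 mm high with its terminals. Origin: centre of its underside
- wrench: bystander, to be left alone: a wrench, 190 mm long, lying on the bench. Origin: centre of its underside

How it is judged:
By the outcome, as a careful person would: the job done as asked, in the order asked, and still so for the second after the job is handed in, with the robot touching nothing.
It also fails if it takes over 64 s, if anything falls off the work surface, if the arm or the gripper's body presses on something with over 40 N, if the wrist force passes 120 N, or if a joint passes its speed limit or range.

### The arm

A 7-joint arm with a two-finger parallel gripper is mounted at the origin on the work surface. World frame = base frame: x ahead of the robot, y to its left, z up, the work surface at z = 0. Lengths are in mm, angles in rad, forces in N, time in s.
With the tool pointing down it reaches from about 425 to 1025 mm from the base axis. Payload 9.4 kg.
Tool frame: the origin (TCP) lies on the centre line of the jaws, within the pads' length; the fingertips stand 19 mm ahead of it and the grasp point (between the pads) is the TCP; y points along the fingers, z is the direction in which the jaws open and shut, and the axes are right-handed (so a half turn about y gives the same grasp; the last joint's range is limited). The gripper opens to 85 mm and grips with 20 to 120 N. Pads are 22 mm wide; open, the fingers measure 114 mm over their backs; the gripper's body (76 mm by 85 mm) begins 54 mm behind the grasp point. The pads swing forward as they close: fully open they stand 13 mm farther back than shut.
Start: joints at [-1.179, 0.599, -0.003, 1.599, 0.002, 0.943, -0.08], TCP at [327.57, 646.778, 250.275] pointing down, gripper open.
Joint ranges: [-2.57, 2.57], [-0.35, 1.97], [-1.29, 1.29], [0.11, 2.56], [-1.05, 4.19], [0.11, 1.86], [-2.63, 2.63]. Speed limits (rad/s): [2.22, 2.22, 3.01, 3.01, 3.14, 3.14, 3.14].

### API

Orientations are given as a unit quaternion [w, x, y, z].
In Python, from rig import manip gives the robot as it stands.
- The arm moves only by the tool apply_moves, never from a script. Its argument "commands" is text: rows parted by semicolons, each of 7 numbers parted by spaces: the shift along the world's x, y, z in cm, then the turn, a rotation vector about the world's x, y, z in rad, then the opening in per cent of the stroke, from 0 (shut) to 100 (fully open). In form: x y z wx wy wz fingers; .... A call has 1 to 20 rows; each row is the pose to reach, as a shift and turn from the pose commanded when the call began; what a row does not reach only later rows make up. A row lasts 1/12 s, in which the tool goes at most 41.7 mm and 7.16 degrees, less where a joint would pass 70% of its speed; a pose out of reach is approached as far as the arm can. A call with a gripper value outside its range is refused whole. The fingers move at their own pace and stop on an object; "force" is the grip in N (left out, the last holds). Time passes only in rows, so rows that repeat a pose let the fingers close. It gives the time, the measured TCP pose, the force and the opening at its end, in the units of the state.
- manip.read_state(): the state, without advancing time (a new reading comes with each control period).
- manip.capture(name): name is "side" or "top"; returns the picture (480x640x3 uint8, red, green, blue); there is no depth.
- manip.camera_info(name): a dict with "vertical_fov" (degrees; the focal length in pixels is half the picture's height over the tangent of half this angle, whatever the lens; pixels are square), "cx", "cy" (the principal point, pixels), "R" (3x3) and "t" (3): a world point X has camera coordinates R X + t. Camera axes: x right, y down, z forward; pixel columns grow to the right and rows downward; lengths in mm; the calibration is good to about 2 mm. A picture is of the moment at which its call begins. camera_info takes no time and is no camera call.
- manip.finish_job(): hands the job in, once; it reports no verdict.
Trained networks look in the newest picture that a camera, given by its name, has taken for a name from the list of things; names that differ only in an ending like _2 or _b are one class to them, and where a whole thing is asked for, a point or a joint stands for the part that bears it (a point fixed in the world has none). Each returns a list of dicts, best first, with "score" (0 to 1); they miss things now and then, are a little off and sometimes report something else, mostly with a low value. They report only what shows in the picture. A call takes as long as a camera call.
- manip.boxes_of(camera, name): "rect" ([left, top, right, bottom] in pixels, round what is visible of it).
The state is a dict: "time_s": time; "q": joint angles; "qd": joint speeds; "tau": joint torques, N m; "eef_pos": TCP position; "tool_rot": TCP orientation; "force": force on the tool from outside, world axes, zero at the start; "moment": the same for the moment, N m; "finger_gap": finger opening in mm.
Only numpy, scipy, OpenCV 4.12 (cv2) and the standard library are available. Lean on these libraries where they do the work, as an engineer would, in place of code of your own. Each camera call takes 0.05 s, during which the arm holds its last target.

## Working session

There is one attempt and no reset: what is moved stays moved. The work goes in short steps, Python scripts to look and compute and a tool call to move; the robot and the scene stay as the last step left them, time stands still between calls to the robot, and variables do not carry over. Pictures are saved under pics/ and viewed, and the job is handed in when it is done.

Besides the shell and the picture viewer there is one more tool, called after ">>>" in YAML: its name, and indented under it one key for each argument. apply_moves: Moves the arm, as the interface text tells. Its arguments: {"type":"object","properties":{"commands":{"type":"string"},"force":{"type":"number"}},"required":["commands"]}

```bash
mkdir -p pics; ls; python3 - <<'E'
from rig import manip
import cv2
for n in ("side","top"):
    im=manip.capture(n); cv2.imwrite(f"pics/{n}0.png",im[:,:,::-1])
    print(n,manip.camera_info(n))
    for k in ["case","lid_edge","latch_left","latch_right","latch_left_tip","tin","spray_can","screwdriver","castor","drive_wheel","battery","wrench"]:
        print(k,[(d["rect"],round(d["score"],2)) for d in manip.boxes_of(n,k)[:2]])
print(manip.read_state())
E
```

```text
pics
side {'vertical_fov': 52.50077270321076, 'cx': 317.01073685714516, 'cy': 245.70774482105747, 'R': array([[ 0.67658394, -0.73623563, -0.01382968],
       [-0.48449961, -0.43094408, -0.76128006],
       [ 0.55452169,  0.52177034, -0.64827572]]), 't': array([-353.84111252,  328.12669568, 1270.93189198])}
case [([262.0, 159.2, 403.5, 315.5], 0.65)]
lid_edge [([261.8, 158.6, 358.6, 258.1], 0.91)]
latch_left [([347.4, 282.2, 358.6, 288.2], 0.64), ([261.4, 160.5, 403.8, 312.2], 0.23)]
latch_right [([385.6, 258.0, 396.3, 262.5], 0.63), ([414.9, 365.0, 469.1, 417.1], 0.17)]
latch_left_tip []
tin [([373.8, 286.3, 399.3, 311.7], 0.6)]
spray_can [([247.1, 191.7, 266.2, 247.8], 0.86), ([175.6, 200.6, 225.7, 220.6], 0.43)]
screwdriver [([394.0, 294.2, 430.7, 337.0], 0.77)]
castor [([411.5, 361.5, 465.1, 418.3], 0.62), ([384.8, 257.4, 399.0, 265.5], 0.47)]
drive_wheel [([444.1, 315.0, 504.6, 373.6], 0.65)]
battery [([237.3, 172.6, 280.7, 205.6], 0.78), ([385.4, 293.4, 433.0, 343.2], 0.19)]
wrench [([177.0, 201.9, 220.0, 217.6], 0.61), ([341.6, 278.5, 361.5, 293.3], 0.5)]
top {'vertical_fov': 5
[... 1114 characters left out ...]
], 0.39)]
{'time_s': 1.3, 'q': array([-1.17867658,  0.59930898, -0.00246178,  1.59938267,  0.00179875,
        0.9429149 , -0.07980875]), 'qd': array([-1.43158078e-03,  7.11080892e-04, -9.20855809e-04,  1.24650378e-03,
       -8.94885066e-04,  9.20443434e-05, -5.23759168e-04]), 'tau': array([-1.23981379e-03, -7.76186585e+01,  1.56333581e+00, -2.58403784e+01,
        1.24813314e-02,  1.65091002e-03, -2.65591137e-05]), 'eef_pos': array([327.60777214, 646.76572418, 250.2749971 ]), 'tool_rot': array([-0.68775917,  0.68777471, -0.16422288,  0.16426844]), 'force': array([0.30223978, 0.29030569, 0.3132611 ]), 'moment': array([ 0.03042732, -0.0175654 ,  0.02861707]), 'finger_gap': 85.54359417114517}
```

```bash
python3 - <<'E'
import cv2
a=cv2.imread("pics/side0.png"); cv2.imwrite("pics/s0z.png",cv2.resize(a[140:440,160:520],None,fx=2,fy=2,interpolation=cv2.INTER_CUBIC))
a=cv2.imread("pics/top0.png"); cv2.imwrite("pics/t0z.png",cv2.resize(a[120:330,130:550],None,fx=1.9,fy=1.9,interpolation=cv2.INTER_CUBIC))
E
```

```text
(no output)
```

View pics/side0.png

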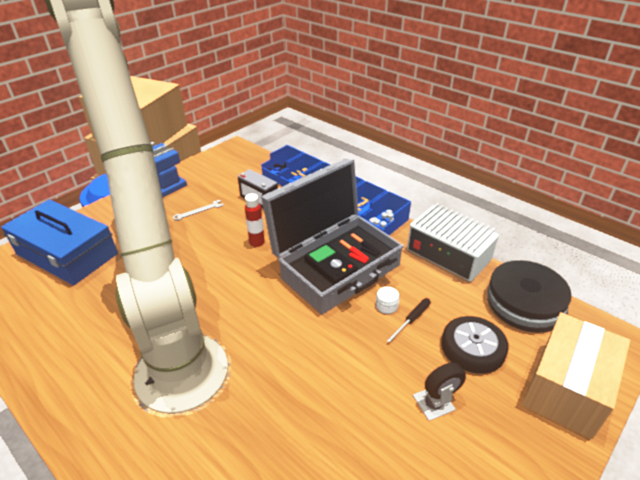

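View pics/s0z.png

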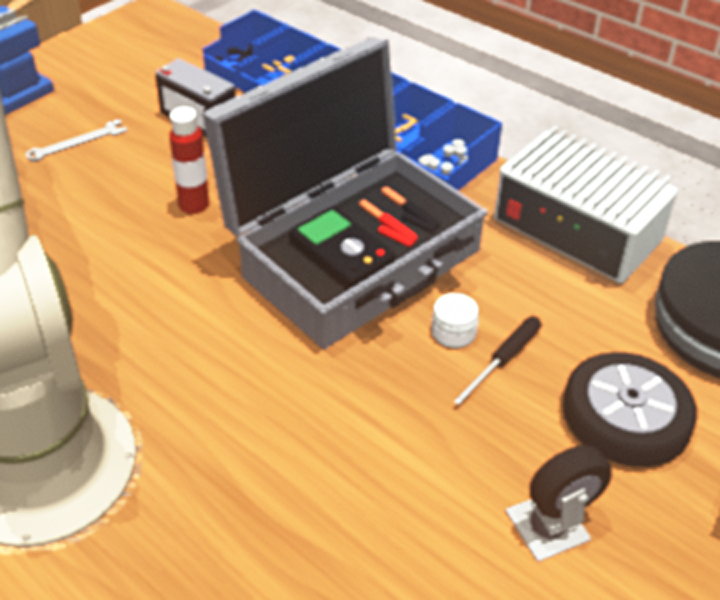

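View pics/t0z.png

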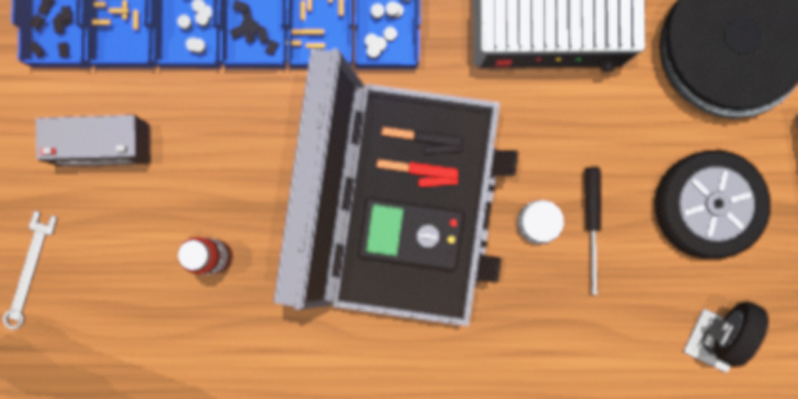

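```bash
cat > h.py <<'E'
import numpy as np, cv2
from rig import manip
from scipy.optimize import least_squares
C={n:manip.camera_info(n) for n in ("side","top")}
def proj(n,X):
    c=C[n]; f=240/np.tan(np.radians(c["vertical_fov"])/2)
    p=np.asarray(X,float)@c["R"].T+c["t"]
    return np.stack([c["cx"]+f*p[...,0]/p[...,2],c["cy"]+f*p[...,1]/p[...,2]],-1)
def ray(n,u,v,z):
    c=C[n]; f=240/np.tan(np.radians(c["vertical_fov"])/2)
    d=c["R"].T@np.array([(u-c["cx"])/f,(v-c["cy"])/f,1]); o=-c["R"].T@c["t"]
    return o+d*(z-o[2])/d[2]
def c2w(P,pose):
    x,y,a=pose[:3]; c,s=np.cos(a),np.sin(a)
    return np.asarray(P)@np.array([[c,-s,0],[s,c,0],[0,0,1]]).T+np.array([x,y,0])
def lidpt(r,h,yy,th): # r from hinge toward edge, h toward outer face
    return np.array([100-r*np.cos(th)+h*np.sin(th), yy, 85+r*np.sin(th)+h*np.cos(th)])
def latch(yy,th,r=45,o=5): # up=0
    return np.array([-105-r*np.sin(th)-o*np.cos(th), yy, 60+r*np.cos(th)-o*np.sin(th)])
E
cat > fit.py <<'E'
from h import *
tz=lambda u,v:(u/1.9+130,v/1.9+120)
sz=lambda u,v:(u/2+160,v/2+140)
obs=[("top",tz(498,103),lambda t:[-100,-165,85]),("top",tz(467,325),lambda t:[-100,165,85]),
("top",tz(313,48),lambda t:lidpt(200,40,-165,t)),("top",tz(275,303),lambda t:lidpt(200,40,165,t)),
("side",sz(485,213),lambda t:[-100,-165,85]),("side",sz(322,308),lambda t:[-100,165,85]),
("side",sz(322,347),lambda t:[-100,165,0]),
("side",sz(388,40),lambda t:lidpt(200,40,-165,t)),("side",sz(206,112),lambda t:lidpt(200,40,165,t))]
def res(p): return np.concatenate([proj(n,c2w(f(p[3]),p))-np.array(o) for n,o,f in obs])
s=least_squares(res,[550,0,1.5,1.8],loss="soft_l1")
print(s.x); print(res(s.x).reshape(-1,2).round(1))
for n,r in dict(tin=(400.5,227.6,428.1,249.4)).items(): print(n,ray("top",(r[0]+r[2])/2,(r[1]+r[3])/2,50))
print("can",ray("top",130+195/1.9,120+256/1.9,188))
print("battery",ray("top",130+45/1.9,120+140/1.9,104))
np.save("pose.npy",s.x)
for n,r in (("L",(382,254,394,267)),("R",(388.3,199.4,402.4,211.5))):
    for th in (.35,.55,.75):
        yy=80 if n=="L" else -80
        print(n,th,proj("top",c2w(latch(yy,th),s.x)).round(1),proj("side",c2w(latch(yy,th),s.x)).round(1))
E
python3 fit.py
```

```text
[566.40306545 -64.06739006   1.42764873   1.69641005]
[[ 0.4  0.6]
 [-0.2 -0.7]
 [ 1.1 -0.1]
 [ 0.5 -0.5]
 [ 0.1 -1.7]
 [-0.1  0.1]
 [ 0.1  1. ]
 [-6.7 -2.7]
 [-1.7 -0.4]]
tin [ 536.83088185 -254.24877865   50.        ]
can [485.25184997 244.43580076 188.        ]
battery [656.01764771 486.04613641 104.        ]
L 0.35 [389.6 261.8] [349.7 281.2]
L 0.55 [392.1 262.2] [351.5 283.9]
L 0.75 [394.1 262.5] [353.  286.7]
R 0.35 [397.8 205.1] [389.6 256.9]
R 0.55 [400.3 205.7] [391.3 259.4]
R 0.75 [402.3 206.3] [392.7 262.1]
```

```bash
cat > plan.py <<'E'
from h import *
from scipy.spatial.transform import Rotation as R
p=np.load("pose.npy"); st=manip.read_state()
q=st["tool_rot"]; M=R.from_quat([q[1],q[2],q[3],q[0]]).as_matrix(); print("tool axes cols\n",M.round(3))
cy=c2w([0,1,0],p)-c2w([0,0,0],p); cx=c2w([1,0,0],p)-c2w([0,0,0],p); print("case x",cx,"y",cy)
z=M[:,2]; a=np.arctan2(cy[1],cy[0])-np.arctan2(z[1],z[0]); a=(a+np.pi/2)%np.pi-np.pi/2; print("yaw needed",a)
inv=lambda w:[(np.array(w[:2])-p[:2])@cx[:2],(np.array(w[:2])-p[:2])@cy[:2]]
print("tin in case",inv([536.8,-254.2]),"can",inv([485,244]))
T=lambda c:c2w(c,p).round(1)
print("start behind",T([165+11+45,0,262]))
for th in [1.75,1.7,1.65,1.6,1.5,1.4,1.3,1.2,1.1,1,.9,.8,.7,.6,.5,.4,.3,.2,.1,.05,0]:
    P=lidpt(180,40,0,th)+[11,0,19]
    if th>1.57: P=np.array([lidpt(200,40,0,th)[0]+11,0,P[2]])
    print(th,T(P))
for n,yy in (("L",80),("R",-80)):
    for X in (-190,-165,-150,-140,-125,-121): print(n,X,T([X,yy,97]))
E
python3 plan.py
```

```text
tool axes cols
 [[ 0.892  0.     0.452]
 [-0.452 -0.     0.892]
 [ 0.    -1.    -0.   ]]
case x [0.14265922 0.98977187 0.        ] y [-0.98977187  0.14265922  0.        ]
yaw needed -1.2451048418504036
tin in case [np.float64(-192.41105836759584), np.float64(2.176112107791713)] can [np.float64(293.30353811898124), np.float64(124.51911664781537)]
start behind [597.9 154.7 262. ]
1.75 [592.9 120.  274. ]
1.7 [591.6 110.6 277.3]
1.65 [590.2 100.9 280.3]
1.6 [588.8  91.2 282.8]
1.5 [586.1  72.7 286.4]
1.4 [583.5  54.5 288.2]
1.3 [580.9  36.3 288.1]
1.2 [578.3  18.1 286.3]
1.1 [5.757e+02 3.000e-01 2.826e+02]
1 [573.2 -17.1 277.1]
0.9 [570.7 -33.9 269.9]
0.8 [568.4 -49.9 261. ]
0.7 [566.3 -65.  250.6]
0.6 [564.3 -78.9 238.6]
0.5 [562.4 -91.6 225.4]
0.4 [ 560.8 -102.9  210.9]
0.3 [ 559.4 -112.7  195.4]
0.2 [ 558.2 -120.9  179. ]
0.1 [ 557.3 -127.5  161.8]
0.05 [ 556.9 -130.2  152.9]
0 [ 556.6 -132.4  144. ]
L -190 [ 460.1 -240.7   97. ]
L -165 [ 463.7 -216.    97. ]
L -150 [ 465.8 -201.1   97. ]
L -140 [ 467.2 -191.2   97. ]
L -125 [ 469.4 -176.4   97. ]
L -121 [ 470.  -172.4   97. ]
R -190 [ 618.5 -263.5   97. ]
R -165 [ 622.  -238.8   97. ]
R -150 [ 624.2 -223.9   97. ]
R -140 [ 625.6 -214.    97. ]
R -125 [ 627.8 -199.2   97. ]
R -121 [ 628.3 -195.2   97. ]
```

>>> apply_moves:
  commands: "0.8 -1.4 0.5 0 0 -0.04 0; 2.5 -4.5 1 0 0 -0.12 0; 4.5 -8 2 0 0 -0.22 0; 6.5 -11.5 3 0 0 -0.32 0; 8.5 -15 4 0 0 -0.42 0; 10.5 -18.5 4 0 0 -0.52 0; 12.5 -22 4 0 0 -0.62 0; 14.5 -25.5 4 0 0 -0.72 0; 16.5 -29 4 0 0 -0.82 0; 18.5 -33 4 0 0 -0.92 0; 20.5 -36.5 4 0 0 -1.02 0; 22.5 -40 4 0 0 -1.12 0; 24.5 -43.5 4 0 0 -1.2 0; 26 -46.3 4 0 0 -1.245 0; 27 -48 4 0 0 -1.245 0; 27 -48 4 0 0 -1.245 0; 27 -48 4 0 0 -1.245 0"
  force: 20

```text
time_s: 2.72
eef_pos: [597.9, 164.8, 290.5]
tool_rot: [-0.462, 0.462, -0.535, 0.535]
force: [-0.4, 1.0, 0.2]
finger_gap: -0.3
```

```bash
cat > look.py <<'E'
import sys,cv2
from h import *
tag=sys.argv[1]
a=manip.capture("side")[:,:,::-1]; b=manip.capture("top")[:,:,::-1]
A=cv2.resize(a[110:350,220:460],(400,400),interpolation=cv2.INTER_CUBIC); B=cv2.resize(b[110:310,230:430],(400,400),interpolation=cv2.INTER_CUBIC)
cv2.imwrite(f"pics/{tag}.png",np.hstack([A,B]))
s=manip.read_state(); print(s["time_s"],s["eef_pos"].round(1),s["force"].round(2),s["finger_gap"])
E
python3 look.py a1
```

```text
2.8167 [597.1 167.4 290.3] [-0.4   0.47  0.7 ] -0.0397539999761266
```

View pics/a1.png

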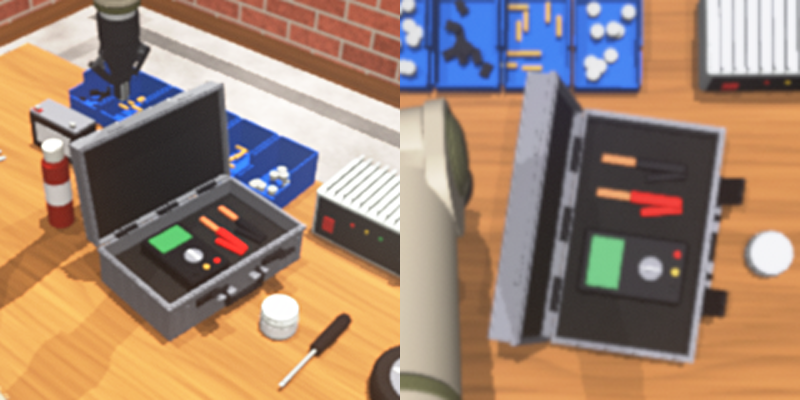

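>>> apply_moves:
  commands: "-0.1 -1 -0.5 0 0 0 0; -0.2 -2 -1 0 0 0 0; -0.3 -3 -1.3 0 0 0 0; -0.5 -3.8 -1.3 0 0 0 0; -0.5 -4.2 -1.3 0 0 0 0; -0.5 -4.5 -1.3 0 0 0 0; -0.6 -4.8 -1.3 0 0 0 0; -0.6 -4.8 -1.3 0 0 0 0"

```text
time_s: 3.48
eef_pos: [591.6, 118.2, 277.5]
tool_rot: [-0.463, 0.463, -0.534, 0.535]
force: [1.4, 0.2, 0.4]
finger_gap: -0.2
```

>>> apply_moves:
  commands: "-0.1 -0.5 0 0 0 0 0; -0.1 -1 0.1 0 0 0 0; -0.2 -1.6 0.3 0 0 0 0; -0.2 -2.2 0.5 0 0 0 0; -0.3 -2.8 0.6 0 0 0 0; -0.4 -3.4 0.7 0 0 0 0; -0.5 -4 0.9 0 0 0 0; -0.6 -4.6 1 0 0 0 0"

```text
time_s: 4.15
eef_pos: [585.7, 72.7, 287.5]
tool_rot: [-0.463, 0.463, -0.534, 0.534]
force: [1.8, 3.6, -1.2]
finger_gap: 0.1
```

```bash
python3 look.py a2
```

```text
4.25 [585.5  71.4 287.6] [ 0.34 -0.09 -0.12] -0.21073680360393024
```

View pics/a2.png

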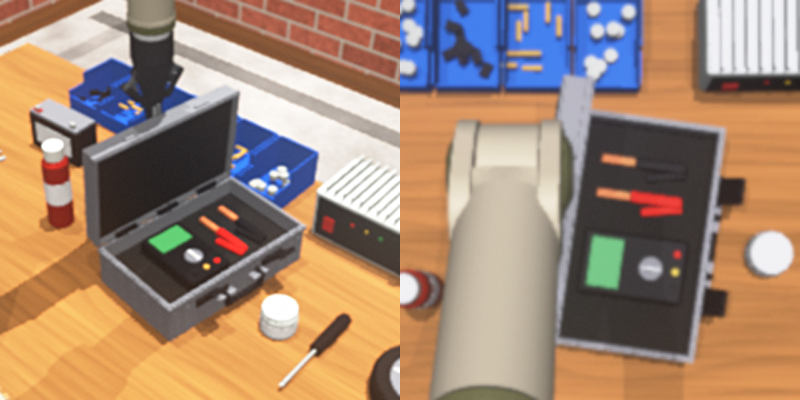

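>>> apply_moves:
  commands: "-0.1 -0.9 0.1 0 0 0 0; -0.2 -1.8 0.2 0 0 0 0; -0.3 -2.7 0.2 0 0 0 0; -0.5 -3.6 0.2 0 0 0 0; -0.6 -4.5 0.1 0 0 0 0; -0.7 -5.4 0 0 0 0 0; -0.8 -6.3 -0.2 0 0 0 0; -1 -7.2 -0.4 0 0 0 0; -1.1 -8.1 -0.6 0 0 0 0; -1.2 -9 -0.9 0 0 0 0; -1.3 -9.8 -1.2 0 0 0 0; -1.5 -10.6 -1.6 0 0 0 0"

```text
time_s: 5.25
eef_pos: [571.0, -34.3, 271.1]
tool_rot: [-0.463, 0.463, -0.534, 0.535]
force: [2.8, 1.4, 1.8]
finger_gap: -0.4
```

```bash
python3 look.py a3
```

```text
5.35 [570.  -35.4 270.7] [ 0.69 -0.55  1.48] 0.1172253308654238
```

View pics/a3.png

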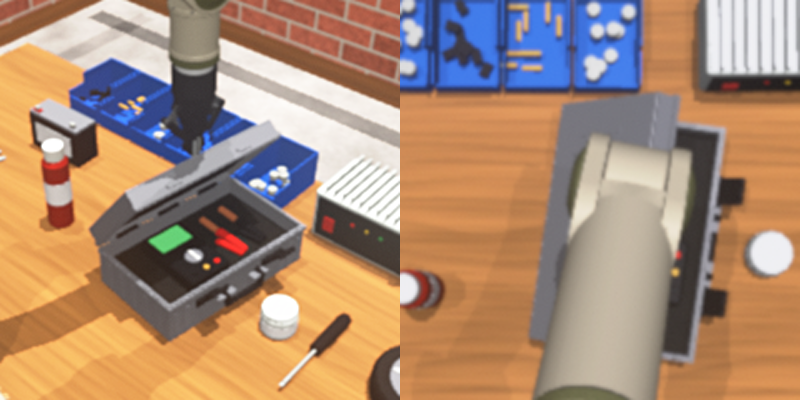

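>>> apply_moves:
  commands: "-0.1 -0.8 -0.5 0 0 0 0; -0.2 -1.6 -1 0 0 0 0; -0.3 -2.4 -1.5 0 0 0 0; -0.4 -3.1 -2.1 0 0 0 0; -0.5 -3.8 -2.7 0 0 0 0; -0.6 -4.5 -3.3 0 0 0 0; -0.7 -5.1 -3.9 0 0 0 0; -0.8 -5.7 -4.6 0 0 0 0; -0.9 -6.3 -5.3 0 0 0 0; -1 -6.9 -6 0 0 0 0; -1.1 -7.4 -6.8 0 0 0 0; -1.1 -7.9 -7.6 0 0 0 0; -1.2 -8.3 -8.4 0 0 0 0; -1.3 -8.7 -9.1 0 0 0 0"

```text
time_s: 6.52
eef_pos: [557.3, -120.6, 179.2]
tool_rot: [0.463, -0.463, 0.535, -0.534]
force: [-0.2, 1.4, 0.9]
finger_gap: -0.1
```

```bash
python3 look.py a4
```

```text
6.6167 [ 556.5 -120.8  178.8] [0.04 0.72 0.12] 0.4988683292482291
```

View pics/a4.png

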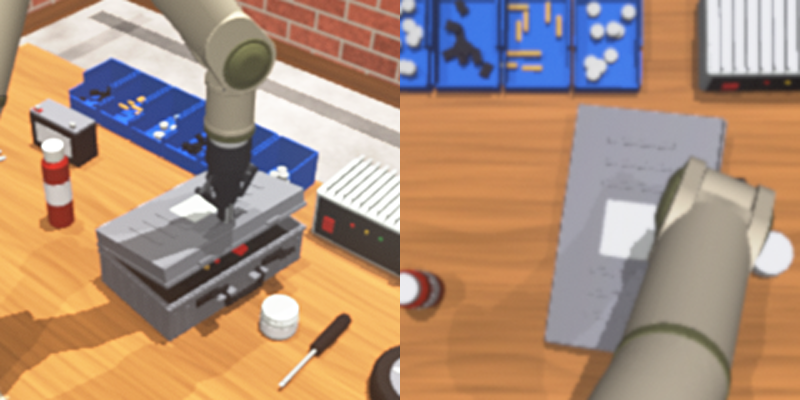

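>>> apply_moves:
  commands: "0 -0.2 -0.4 0 0 0 0; 0 -0.3 -0.8 0 0 0 0; -0.1 -0.5 -1.2 0 0 0 0; -0.1 -0.6 -1.6 0 0 0 0; -0.1 -0.7 -1.9 0 0 0 0; -0.1 -0.8 -2.2 0 0 0 0; -0.1 -0.9 -2.5 0 0 0 0; -0.1 -1 -2.8 0 0 0 0; -0.1 -1 -3 0 0 0 0; -0.1 -1 -3.2 0 0 0 0; -0.1 -1 -3.3 0 0 0 0"

```text
time_s: 7.53
eef_pos: [556.6, -130.3, 147.0]
tool_rot: [-0.463, 0.463, -0.534, 0.534]
force: [0.4, -0.5, 0.6]
finger_gap: -0.1
```

```bash
python3 look.py a5
```

```text
7.6333 [ 556.6 -130.1  147.1] [-0.34 -0.03  0.1 ] 0.0749604796418509
```

View pics/a5.png

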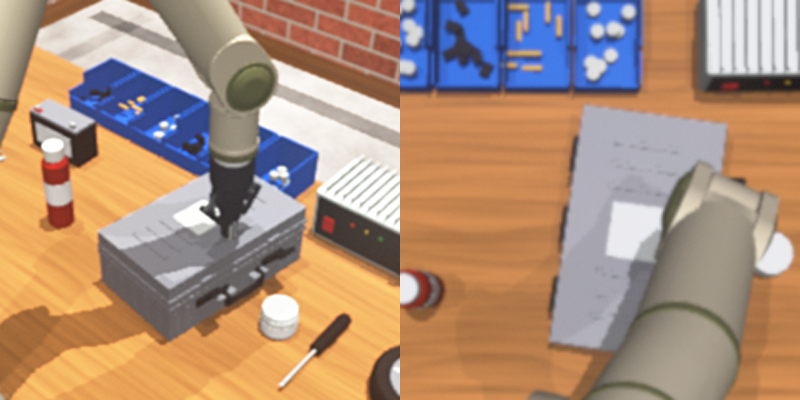

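>>> apply_moves:
  commands: "0 0 -0.1 0 0 0 0; 0 0 -0.2 0 0 0 0; 0 0 -0.3 0 0 0 0; 0 0 -0.3 0 0 0 0"

```text
time_s: 7.97
eef_pos: [556.6, -130.2, 144.2]
tool_rot: [-0.463, 0.463, -0.534, 0.534]
force: [-0.4, 0.4, 0.1]
finger_gap: -0.3
```

>>> apply_moves:
  commands: "0 0 -0.1 0 0 0 0; 0 0 -0.2 0 0 0 0; 0 0 -0.2 0 0 0 0"

```text
time_s: 8.22
eef_pos: [556.7, -130.2, 144.0]
tool_rot: [-0.463, 0.462, -0.534, 0.535]
force: [-5.8, 1.3, 21.3]
finger_gap: 0.2
```

>>> apply_moves:
  commands: "0 0 0.5 0 0 0 0; 0 0 2 0 0 0 0; 0.5 -1 4 0 0 0 0; 2 -4 5.8 0 0 0 0; 3.5 -7 5.8 0 0 0 0; 5 -10 5.8 0 0 0 0; 6.4 -11.9 5.8 0 0 0 0; 6.4 -11.9 5.8 0 0 0 0; 6.4 -11.9 5.8 0 0 0 0"

```text
time_s: 8.97
eef_pos: [620.5, -250.2, 199.8]
tool_rot: [0.462, -0.463, 0.535, -0.535]
force: [0.3, 0.6, -0.1]
finger_gap: 0.1
```

```bash
python3 look.py b1
```

```text
9.0667 [ 620.  -248.1  199.8] [-0.01  0.98 -0.69] -0.0531204808378418
```

View pics/b1.png

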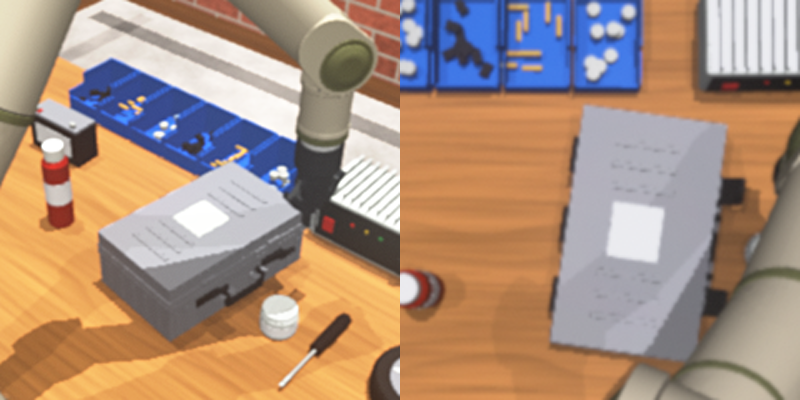

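```bash
python3 - <<'E'
from h import *
p=np.load("pose.npy")
for c in ([-100,-165,125],[100,-165,125],[100,165,125]):
    q=proj("top",c2w(c,p)); print(c,q.round(1),((q-[230,110])*2+[400,0]).round(0))
E
```

```text
[-100, -165, 125] [394.5 172.3] [729. 125.]
[100, -165, 125] [322.6 161.7] [585. 103.]
[100, 165, 125] [304.6 280.2] [549. 340.]
```

>>> apply_moves:
  commands: "0 0 -2 0 0 0 0; 0 0 -5 0 0 0 0; 0 0 -8 0 0 0 0; 0 0 -10.3 0 0 0 0; 0 0 -10.3 0 0 0 0; 0.1 0.5 -10.3 0 0 0 0; 0.1 1 -10.3 0 0 0 0; 0.1 1 -10.3 0 0 0 0"

```text
time_s: 9.73
eef_pos: [622.7, -237.4, 99.0]
tool_rot: [-0.464, 0.463, -0.534, 0.534]
force: [1.1, -0.0, 0.4]
finger_gap: 0.0
```

>>> apply_moves:
  commands: "0 0.3 0 0 0 0 0; 0.1 0.6 0 0 0 0 0; 0.1 0.9 0 0 0 0 0; 0.2 1.2 0 0 0 0 0; 0.2 1.5 0.1 0 0 0 0; 0.2 1.8 0.2 0 0 0 0"

```text
time_s: 10.23
eef_pos: [624.0, -222.5, 99.9]
tool_rot: [-0.463, 0.463, -0.534, 0.536]
force: [-0.0, -7.2, 4.4]
finger_gap: -0.2
```

```bash
python3 look.py b2
```

```text
10.3333 [ 624.  -222.4  100.1] [-0.05 -3.37  2.45] -0.08402134944161616
```

View pics/b2.png

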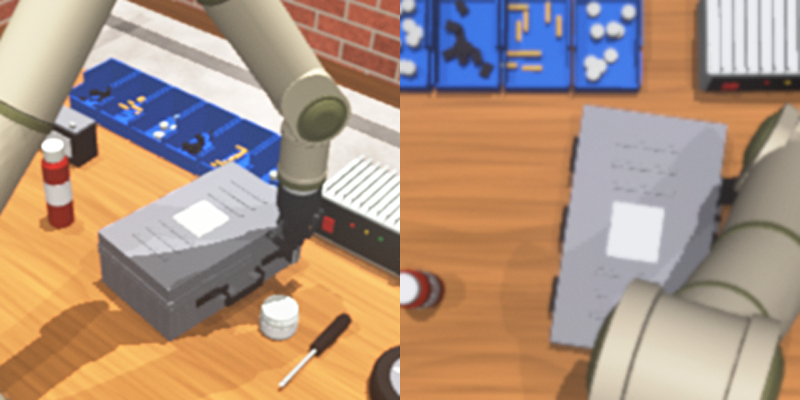

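>>> apply_moves:
  commands: "0 -0.3 0 0 0 0 0; 0 -0.6 -0.5 0 0 0 0; 0 -0.6 -1 0 0 0 0; 0 -0.3 -1 0 0 0 0; 0 0 -0.7 0 0 0 0; 0 0.2 -0.4 0 0 0 0; 0.1 0.4 -0.1 0 0 0 0; 0.1 0.6 0.1 0 0 0 0"

```text
time_s: 11.0
eef_pos: [624.9, -215.0, 100.9]
tool_rot: [-0.463, 0.463, -0.534, 0.535]
force: [-0.2, -1.7, -0.1]
finger_gap: -0.4
```

>>> apply_moves:
  commands: "0 0.2 0.1 0 0 0 0; 0.1 0.4 0.2 0 0 0 0; 0.1 0.6 0.3 0 0 0 0; 0.1 0.8 0.4 0 0 0 0; 0.1 1 0.5 0 0 0 0"

```text
time_s: 11.42
eef_pos: [625.9, -205.1, 105.5]
tool_rot: [-0.463, 0.463, -0.534, 0.535]
force: [1.0, -1.5, -0.4]
finger_gap: -0.4
```

>>> apply_moves:
  commands: "0 0.2 0.1 0 0 0 0; 0.1 0.4 0.1 0 0 0 0"

```text
time_s: 11.58
eef_pos: [626.4, -200.9, 106.4]
tool_rot: [0.463, -0.463, 0.535, -0.534]
force: [-1.3, -0.9, 0.8]
finger_gap: 0.0
```

```bash
python3 look.py b3
```

```text
11.6833 [ 626.5 -200.4  106.2] [-0.26 -0.07  0.35] -0.38298469355
```

View pics/b3.png

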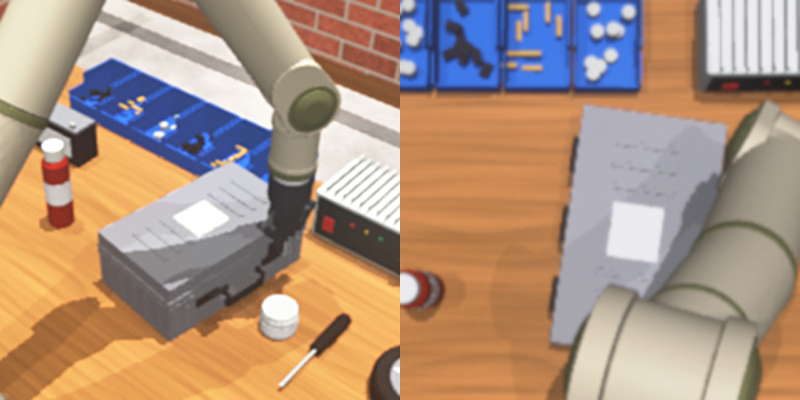

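>>> apply_moves:
  commands: "0 0.1 0 0 0 0 0; 0 0.2 0 0 0 0 0; 0 0.2 0 0 0 0 0"

```text
time_s: 11.93
eef_pos: [626.6, -199.1, 106.2]
tool_rot: [-0.463, 0.463, -0.534, 0.534]
force: [-0.1, -0.9, 0.3]
finger_gap: 0.1
```

>>> apply_moves:
  commands: "0 0.1 0 0 0 0 0; 0 0.1 0 0 0 0 0"

```text
time_s: 12.1
eef_pos: [626.6, -198.1, 106.3]
tool_rot: [-0.463, 0.463, -0.534, 0.534]
force: [1.2, -0.9, 1.0]
finger_gap: -0.1
```

>>> apply_moves:
  commands: "0 0.1 0 0 0 0 0; 0 0.1 0 0 0 0 0"

```text
time_s: 12.27
eef_pos: [626.6, -197.7, 106.3]
tool_rot: [-0.463, 0.463, -0.534, 0.535]
force: [0.3, -3.5, -0.2]
finger_gap: 0.0
```

>>> apply_moves:
  commands: "0 0.1 0 0 0 0 0; 0 0.1 0 0 0 0 0"

```text
time_s: 12.43
eef_pos: [626.6, -197.5, 106.4]
tool_rot: [-0.463, 0.463, -0.534, 0.535]
force: [0.4, -4.9, -0.3]
finger_gap: 0.5
```

>>> apply_moves:
  commands: "0 0.1 0 0 0 0 0; 0 0.1 0 0 0 0 0"

```text
time_s: 12.6
eef_pos: [626.5, -197.4, 106.4]
tool_rot: [-0.462, 0.463, -0.534, 0.536]
force: [1.0, -7.3, -0.6]
finger_gap: 0.2
```

>>> apply_moves:
  commands: "-0.1 -1 0 0 0 0 0; -0.3 -3 0 0 0 0 0; -0.6 -5.3 0 0 0 0 0; -3.6 -5 0 0 0 0 0; -6.8 -4.5 0 0 0 0 0; -10 -4 0 0 0 0 0; -13.2 -3.5 0 0 0 0 0; -16.4 -3 0 0 0 0 0; -16.4 -3 -0.5 0 0 0 0; -16.4 -3 -1.3 0 0 0 0; -16.4 -3 -1.3 0 0 0 0"

```text
time_s: 13.52
eef_pos: [463.2, -225.1, 92.3]
tool_rot: [0.463, -0.463, 0.535, -0.534]
force: [0.5, -0.6, -0.4]
finger_gap: 0.3
```

```bash
python3 look.py c1
```

```text
13.6167 [ 463.8 -225.3   92.8] [-0.12 -0.57  0.05] 0.06443020480342779
```

View pics/c1.png

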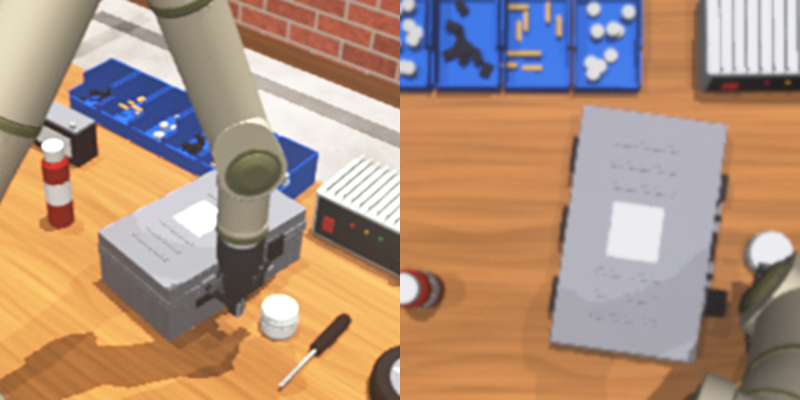

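>>> apply_moves:
  commands: "0 0.5 0 0 0 0 0; 0.1 1 0 0 0 0 0; 0.1 1.5 0 0 0 0 0; 0.2 1.8 -0.2 0 0 0 0; 0.2 2 -0.1 0 0 0 0; 0.2 2.2 0.1 0 0 0 0; 0.3 2.4 0.3 0 0 0 0; 0.3 2.6 0.5 0 0 0 0; 0.3 2.8 0.7 0 0 0 0"

```text
time_s: 14.37
eef_pos: [465.8, -197.4, 100.6]
tool_rot: [-0.463, 0.463, -0.534, 0.535]
force: [0.4, -0.9, -0.6]
finger_gap: -0.1
```

>>> apply_moves:
  commands: "0 0.2 0.1 0 0 0 0; 0.1 0.4 0.2 0 0 0 0; 0.1 0.6 0.3 0 0 0 0; 0.1 0.8 0.4 0 0 0 0; 0.2 1 0.5 0 0 0 0"

```text
time_s: 14.78
eef_pos: [467.4, -187.1, 105.4]
tool_rot: [0.463, -0.463, 0.535, -0.534]
force: [-1.5, -2.2, 0.4]
finger_gap: -0.0
```

>>> apply_moves:
  commands: "0 0.2 0.1 0 0 0 0; 0.1 0.4 0.1 0 0 0 0; 0.1 0.6 0.2 0 0 0 0; 0.1 0.8 0.2 0 0 0 0; 0.1 1 0.2 0 0 0 0"

```text
time_s: 15.2
eef_pos: [468.7, -176.9, 107.3]
tool_rot: [-0.463, 0.463, -0.534, 0.534]
force: [-0.1, -0.6, 1.4]
finger_gap: 0.1
```

>>> apply_moves:
  commands: "0 0.1 0 0 0 0 0; 0 0.2 0 0 0 0 0; 0 0.3 0 0 0 0 0"

```text
time_s: 15.45
eef_pos: [468.7, -175.7, 107.4]
tool_rot: [-0.462, 0.463, -0.534, 0.536]
force: [-0.6, -10.2, 0.5]
finger_gap: 0.3
```

>>> apply_moves:
  commands: "-0.1 -0.8 0 0 0 0 0; -0.3 -2.5 0 0 0 0 0; -0.6 -5 0 0 0 0 0; -0.6 -5 3 0 0 0 0; -0.6 -5 7 0 0 0 0; -0.6 -6 11 0 0 0 0; -0.6 -9 14 0 0 0 0; -0.6 -13 16 0 0 0 0; -0.6 -17 16 0 0 0 0; -0.6 -21 16 0 0 0 0; -0.6 -25 16 0 0 0 0; -0.6 -25 16 0 0 0 0; -0.6 -25 16 0 0 0 0"

```text
time_s: 16.53
eef_pos: [461.1, -426.5, 266.7]
tool_rot: [0.462, -0.462, 0.536, -0.535]
force: [1.0, -0.0, -0.2]
finger_gap: 0.3
```

```bash
python3 look.py d1; python3 - <<'E'
from h import *
import cv2
p=np.load("pose.npy")
for k in ["tin","spray_can","latch_left","latch_right","screwdriver"]:
    for n in ("top","side"): print(k,n,[(d["rect"],round(d["score"],2)) for d in manip.boxes_of(n,k)[:1]])
for yy in (80,-80): print(yy,[(proj(n,c2w(latch(yy,t,45,9),p))).round(1) for n in ("top","side") for t in (0,.15)])
b=manip.capture("top")[:,:,::-1]; a=manip.capture("side")[:,:,::-1]
cv2.imwrite("pics/d2.png",np.hstack([cv2.resize(a[240:320,330:410],(400,400),interpolation=cv2.INTER_CUBIC),cv2.resize(b[160:300,300:440],(400,400),interpolation=cv2.INTER_CUBIC)]))
E
```

```text
16.6333 [ 462.2 -423.4  266.6] [0.46 0.71 0.12] 0.09030357341346053
tin top [([403.2, 224.5, 427.3, 250.2], 0.86)]
tin side [([374.7, 288.1, 396.7, 313.9], 0.58)]
spray_can top [([227.2, 245.1, 254.7, 263.9], 0.76)]
spray_can side [([245.2, 195.1, 265.8, 248.3], 0.89)]
latch_left top [([379.5, 253.1, 387.0, 266.6], 0.49)]
latch_left side [([341.6, 271.8, 353.5, 294.0], 0.73)]
latch_right top [([392.9, 198.8, 393.9, 212.9], 0.6)]
latch_right side []
screwdriver top [([438.6, 207.0, 446.2, 273.9], 0.8)]
screwdriver side [([390.6, 296.7, 431.0, 343.3], 0.87)]
80 [array([385.8, 261.2]), array([388.1, 261.5]), array([347.1, 278. ]), array([348.7, 279.7])]
-80 [array([394.1, 204.3]), array([396.4, 204.7]), array([387. , 253.9]), array([388.6, 255.5])]
```

View pics/d1.png

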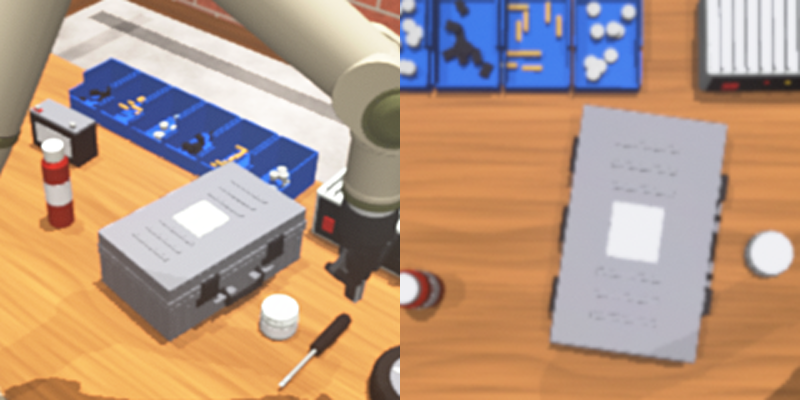

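View pics/d2.png

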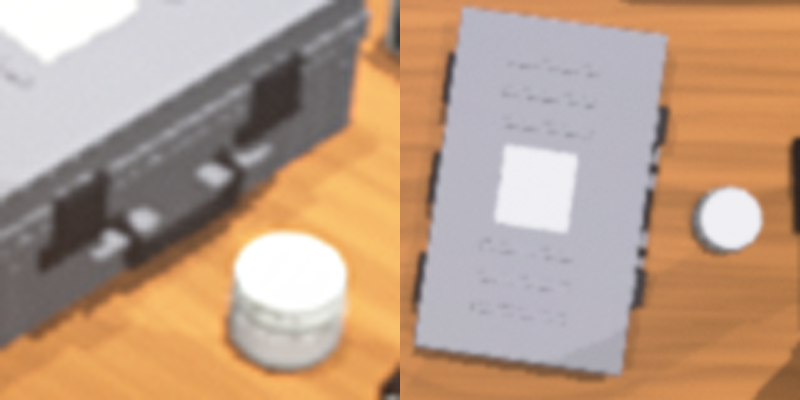

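```bash
python3 -c "
from rig import manip
print(manip.finish_job())"
```

```text
the job is handed in; nothing more can be done
None
```

The lid is shut and both latches are flipped up against the front of the case. I handed the job in at about 17 s on the robot's clock.

- **Lid:** I pushed it from behind with the closed fingers, slowly, over its whole arc, so it did not slam. I then pressed it down until it stopped. The fingertips were at 125 mm, the height of the shut case, with about 21 N downward.
- **Latches:** I flipped the right one first, then the left, each with a push in and up until it stopped. The final pushes were about 7 N on the right and 10 N on the left. My first try on the right latch pushed only inward and reached about 7 N, so I backed off, lowered the fingers and pushed in and up instead.

**Last checks:**
- In both cameras the lid looks fully shut and both flaps lie flat.
- The case's top corners are at the same pixels as before I touched the latches. I did not refit its position against the very start.
- The boxes found for the tin, spray can and screwdriver agree with the first pictures to within a few pixels, apart from one lower edge of the screwdriver's box in the side view, off by about 6 px. I did not check the castor, drive wheel, battery or wrench by measurement, but the arm's path stayed well clear of them.
- The network did not find the right latch in the last side view. In the enlarged picture it is plainly flat.

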